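Set the end stop of a pantry cupboard's sliding door short of the tight spot

TASK

The sliding door of the little pantry cupboard binds somewhere along its rail. Run it gently to the left by its pull until you feel it getting tight, without forcing it, and back it off about 20 mm from there; then push the red end stop along the rail to the right until its rubber bumper just meets the door's wheel, so that the door can never run into the tight spot again. Leave the jars and other things where they are.

Things in the scene. Friction and masses are not known exactly. Their poses are not given: they have to be found in the camera images.
- cupboard: Low white counter-top cupboard, 720 wide, 220 deep, 250 tall, with two bays open to the robot. Origin: centre of its underside. Its x axis points from front to back (away from the robot), y runs along its front to the robot's left. Door, rail and end stop stand on its front, towards the robot, and move with it; their points have its axes.
- rail_mid (a point): Middle of the top edge of the flat grey steel rail, 250 above the counter and level with the cupboard's top. The rail is 700 long (along y), 30 high, 6 thick; its middle plane is 15 in front of the cupboard's front face, 125 in front of the cupboard's origin. At one place it is bowed and nips the door's left hanger: this tight spot cannot be seen and is not measured.
- door (a joint): Travel of the sliding door along the rail, m: 0 over the right bay, growing to 0.33 to the left (+y). It runs with about 2 N of drag. Somewhere between 0.11 and 0.26 it gets tight: from there on the drag grows 0.8 N per mm, so feel for a rise of 4 to 8 N. More than 20 N of push there is forcing. It stays where it is left, and comes back out with little force.
- pull_grip (a point): Grip point of the door's pull: an upright satin steel bar, 12 in diameter, on the middle of the white door (340 wide, 203 tall, 16 thick), 50 in front of the rail's middle plane, 31 clear of the door. The bar runs from 60 to 232 above the counter; this point is on its axis at 215. Hold it from above, fingers either side along y; a loose hold keeps side load off the rail.
- wheel_edge (a point): Leftmost point of the rim of the door's left wheel, 268 above the counter, in the rail's middle plane; moves with the door. The door hangs from two grey steel wheels, radius 18, 12 thick, 240 apart, that run on top of the rail and reach 286 above the counter; this point is 138 to the left of the pull.
- bumper_face (a point): Middle of the black rubber bumper on the right side of the end stop, 278 above the counter, in the rail's middle plane: the face that shall meet wheel_edge (gap = difference along y). The stop is a red block astride the rail left of the door, 26 across the rail, 30 along it, top 292 above the counter, so 42 above the rail. About 5 N slides it; it stays where it is left.
- stop_back (a point): Middle of the end stop's left side, 30 left of bumper_face at the same height. To slide the stop to the right, push here with closed fingers, tips just above the rail's top edge.
- jar: Bystander: amber jar, 76 diameter, 120 tall, in the cupboard's left-hand bay. Origin: centre of its underside.
- jar2: Bystander: clear jar with steel lid, 68 diameter, 110 tall, in the left-hand bay. Origin: centre of its underside.
- tea_tin: Bystander: green tin with brass lid, 75 x 110 x 58, on top of the cupboard. Origin: centre of its underside.
- spice: Bystander: red spice jar, 44 diameter, 75 tall, on top of the cupboard. Origin: centre of its underside.
- can: Bystander: blue food can, 74 diameter, 80 tall, on the counter in front. Origin: centre of its underside.
- screwdriver: Bystander: screwdriver lying on the counter in front. Origin: under its middle.
- parts_tray: Bystander: grey tray, 90 x 130 x 25, on the counter in front. Origin: centre of its underside.
- salt: Bystander: white jar with dark lid, 60 diameter, 100 tall, on the counter in front. Origin: centre of its underside.

How it is judged:
By the outcome, as a careful person would: the job done as asked, in the order asked, and still so for the second after the job is handed in, with the robot touching nothing.
It also fails if it takes over 72 s, if anything falls off the work surface, if the arm or the gripper's body presses on something with over 40 N, if the wrist force passes 120 N, or if a joint passes its speed limit or range.

ROBOT

A 6-joint arm with a two-finger parallel gripper is mounted at the origin on the work surface. World frame = base frame: x ahead of the robot, y to its left, z up, the work surface at z = 0. Lengths are in m, angles in rad, forces in N, time in s.
With the tool pointing down it reaches from about 0.4 to 0.825 m from the base axis. Payload 7 kg.
Tool frame: the origin (TCP) lies between the finger pads; the fingertips stand 17 mm ahead of it and the grasp point (between the pads) lies 2 mm behind it; z points along the fingers, y is the line along which they close (so a half turn about z gives the same grasp; the last joint's range is limited). The gripper opens to 85 mm and grips with 20 to 120 N. Pads are 22 mm wide; open, the fingers measure 114 mm over their backs; the gripper's body (76 mm by 85 mm) begins 54 mm behind the grasp point. The pads swing forward as they close: fully open they stand 13 mm farther back than shut.
Start: joints at [1.395, 0.359, 0.012, 0, -1.224, -0.288], TCP at [0.302, 0.604, 0.248] pointing down, gripper open.
Joint ranges: [-3.07, 3.07], [-1.43, 2.12], [-1.02, 1.25], [-3.03, 1.67], [-3.05, -0], [-3.03, 3.03]. Speed limits (rad/s): [2.39, 2.39, 3.01, 3.14, 3.14, 3.14].

INTERFACE

Orientations are given as a 3x3 rotation matrix whose columns are the frame's x, y, z axes.
In Python, from cell import get_obs, capture, job_done gives the robot as it stands. The module is installed in compiled form; this text tells all that it offers.
- The arm moves only by the tool servo_tool, never from a script. Its argument "rows" is one flat list of numbers, 5 for each row, row after row: the shift along the tool's x, y, z in cm, then the turn about the tool's z in degrees, then the opening in per cent of the stroke, from 0 (shut) to 100 (fully open). A call has 1 to 20 rows; each row shifts and turns the commanded pose from where the row before left it, along the tool's axes as they then stand; what a row does not reach is not made up. A row lasts 1/8 s, in which the tool goes at most 62.5 mm and 10.7 degrees, less where a joint would pass 70% of its speed; a pose out of reach is approached as far as the arm can. A call with a gripper value outside its range is refused whole. The fingers move at their own pace and stop on an object; "newtons" is the grip in N (left out, the last holds). Time passes only in rows, so rows that do not move let the fingers close. It gives the time, the measured TCP pose, the force, the opening and the grip force at its end, in the units of the state.
- get_obs(): the state, without advancing time (a new reading comes with each control period).
- capture(name): name is "scene" or "side" or "wrist"; returns a dict with "img" (480x640x3 uint8, red, green, blue), "z_map" (480x640 float32, m along the optical axis (not along the pixel's ray), 0 where there is no reading), "camera_matrix" (3x3 intrinsics, pixels), "T" (4x4, takes a point from camera to world coordinates); the wrist camera has in their place "mount" (4x4, takes a point from camera to tool coordinates, whose origin is the TCP and whose axes are the flange's). Camera axes: x right, y up, looking along -z (the intrinsics and any distortion apply to the point x, -y, -z); pixel columns grow to the right and rows downward; lengths in m; the calibration is good to about 2 mm. A picture is of the moment at which its call begins: read the wrist's pose just before it.
- job_done(): hands the job in; it is judged then, once.
The state is a dict: "clock": time; "joint_pos": joint angles; "qvel": joint speeds; "tau": joint torques, N m; "tcp_pos": TCP position; "tool_rot": TCP orientation; "contact_force": force on the tool from outside, world axes, zero at the start; "wrist_torque": the same for the moment, N m; "gripper_width": finger opening in m; "grip_force": force on a finger pad.
Only numpy, scipy, OpenCV 4.12 (cv2) and the standard library are available. Lean on these libraries where they do the work, as an engineer would, in place of code of your own. Each camera call takes 0.05 s, during which the arm holds its last target. There are 200 camera calls.

## Working session

There is one attempt and no reset: what is moved stays moved. The work goes in short steps, Python scripts to look and compute and a tool call to move; the robot and the scene stay as the last step left them, time stands still between calls to the robot, and variables do not carry over. Pictures are saved under pics/ and viewed, at most 10 in all, crops included, and the job is handed in when it is done.

Besides the shell and the picture viewer there is one more tool, called after ">>>" by a JSON object that holds its "api" and its "payload". servo_tool: Moves the arm, as the interface text tells. Its arguments: {"type":"object","properties":{"rows":{"type":"array"},"newtons":{"type":"number"}},"required":["rows"]}

```bash
mkdir -p pics
cat > h.py <<'E'
import numpy as np, cv2
from cell import get_obs, capture, job_done
def pts(c):
    "world point per pixel from z_map"
    T=c["T"];K=c["camera_matrix"];z=c["z_map"]
    v,u=np.mgrid[:480,:640]
    P=np.stack([(u-K[0,2])/K[0,0]*z,-(v-K[1,2])/K[1,1]*z,-z],-1)
    return P@T[:3,:3].T+T[:3,3]
def proj(c,p):
    T=c["T"];q=(np.asarray(p)-T[:3,3])@T[:3,:3];K=c["camera_matrix"]
    return K[0,0]*q[0]/-q[2]+K[0,2], K[1,1]*-q[1]/-q[2]+K[1,2]
def save(n,im): cv2.imwrite("pics/"+n,im[...,::-1])
E
python3 - <<'E'
from h import *
o=get_obs();print({k:np.round(v,3).tolist() for k,v in o.items()})
for n in("scene","side"):
    c=capture(n);save(n+"0.png",c["img"]);print(n,c.keys(),c["camera_matrix"].tolist(),np.round(c["T"],3).tolist())
    np.savez(n+"0.npz",**{k:v for k,v in c.items() if isinstance(v,np.ndarray)})
E
```

```text
{'clock': 0.0, 'joint_pos': [1.395, 0.359, 0.011, -0.0, -1.224, -0.288], 'qvel': [-0.001, -0.001, -0.0, -0.0, 0.0, 0.0], 'tau': [-0.002, -58.332, 29.342, 6.937, -0.006, -0.0], 'tcp_pos': [0.302, 0.603, 0.247], 'tool_rot': [[0.894, -0.447, -0.001], [-0.447, -0.894, -0.001], [0.0, 0.002, -1.0]], 'contact_force': [-0.234, 0.105, -0.81], 'wrist_torque': [-0.054, -0.024, 0.035], 'grip_force': 0.0, 'gripper_width': 0.086}
scene dict_keys(['img', 'z_map', 'camera_matrix', 'T']) [[580.2916284004655, 0.0, 318.66594714164455], [0.0, 580.2916284004655, 232.71369010524973], [0.0, 0.0, 1.0]] [[-0.862, 0.414, -0.291, 0.131], [-0.506, -0.714, 0.484, 0.698], [-0.007, 0.565, 0.825, 1.297], [0.0, 0.0, 0.0, 1.0]]
side dict_keys(['img', 'z_map', 'camera_matrix', 'T']) [[495.6040432157855, 0.0, 318.5695162357648], [0.0, 495.6040432157855, 235.58228522917574], [0.0, 0.0, 1.0]] [[0.725, 0.337, -0.6, -0.311], [-0.689, 0.363, -0.628, -0.856], [0.006, 0.869, 0.495, 0.867], [0.0, 0.0, 0.0, 1.0]]
```

View pics/scene0.png

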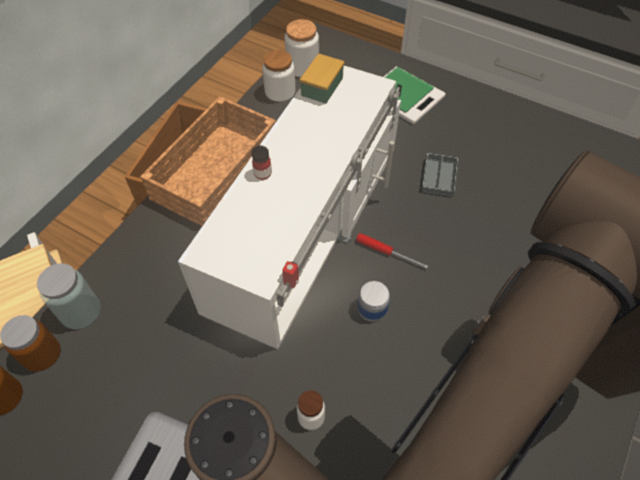

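View pics/side0.png

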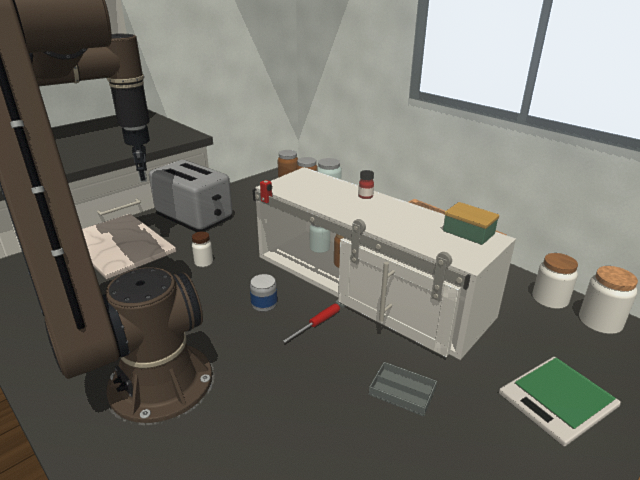

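Scene: cupboard top spans (395,80)–(280,300), with the red stop at about (290,272) and the wheels near (357,165) and (395,92). Side: stop at (265,190), wheels at (358,228) and (443,260), pull bar at (385,290). The can at (263,292) and the salt at (202,248) stand in front.

```bash
cat >> h.py <<'E'
def cup():
    """fit the cupboard top rect from both views' points at z~.25"""
    Q=[]
    for n in("scene","side"):
        c=dict(np.load(n+"0.npz"));P=pts(c);im=c["img"].astype(int)
        m=(c["z_map"]>0)&(abs(P[...,2]-.25)<.006)&(im.min(-1)>110)&(np.ptp(im,axis=-1)<50)
        k,l,s,_=cv2.connectedComponentsWithStats(m.astype(np.uint8)*1);i=1+s[1:,4].argmax()
        m=l==i;Q.append(P[m]);print(n,m.sum(),"z",np.median(P[m][:,2]))
        r=cv2.minAreaRect(P[m][:,:2].astype(np.float32));print(r,np.round(cv2.boxPoints(r),4).tolist())
    return Q
E
python3 - <<'E'
from h import *
cup()
for n in("scene","side"):
    c=dict(np.load(n+"0.npz"));P=pts(c);h=cv2.cvtColor(c["img"],cv2.COLOR_RGB2HSV)
    m=((h[...,0]<6)|(h[...,0]>174))&(h[...,1]>150)&(h[...,2]>80)&(c["z_map"]>0)
    k,l,s,ce=cv2.connectedComponentsWithStats(m.astype(np.uint8))
    for i in range(1,k):
        if s[i,4]>30:
            p=P[l==i];print(n,ce[i].round(),s[i,4],"med",np.median(p,0).round(4),"top",np.median(p[p[:,2]>np.percentile(p[:,2],90)-.004],0).round(4))
    # wheels: points above .262 near cupboard front
    m=(P[...,2]>.262)&(P[...,2]<.292)&(c["z_map"]>0)&(h[...,1]<60)
    k,l,s,ce=cv2.connectedComponentsWithStats(m.astype(np.uint8))
    for i in range(1,k):
        if 20<s[i,4]<3000: p=P[l==i];print(n,"grey",ce[i].round(),s[i,4],np.median(p,0).round(4),p.min(0).round(4),p.max(0).round(4))
E
```

```text
scene 19944 z 0.2509362361378017
((0.636465311050415, -0.07372081279754639), (0.24440497159957886, 0.7266039252281189), 5.5479865074157715) [[0.4796999990940094, 0.2761000096797943], [0.550000011920929, -0.4471000134944916], [0.7932000160217285, -0.4235000014305115], [0.7229999899864197, 0.299699991941452]]
side 9006 z 0.24898186936486394
((0.6370459794998169, -0.07147631049156189), (0.24708059430122375, 0.7236583828926086), 5.360551834106445) [[0.48019999265670776, 0.27720001339912415], [0.5478000044822693, -0.4433000087738037], [0.7937999963760376, -0.420199990272522], [0.7261999845504761, 0.3003000020980835]]
scene [374. 243.] 314 med [ 0.4381 -0.0921  0.0235] top [ 0.4365 -0.0955  0.0261]
scene [290. 268.] 80 med [0.4895 0.2139 0.2924] top [0.4906 0.2141 0.293 ]
scene grey [321.  90.] 357 [ 0.7011 -0.27    0.2767] [ 0.6851 -0.3774  0.262 ] [ 0.7618 -0.2592  0.292 ]
scene grey [392.  95.] 108 [ 0.5444 -0.3594  0.277 ] [ 0.5315 -0.3831  0.2621] [ 0.5562 -0.3454  0.2909]
scene grey [356. 159.] 134 [ 0.5214 -0.1223  0.2778] [ 0.5098 -0.142   0.2623] [ 0.5337 -0.1083  0.2907]
scene gr
[... 524 characters left out ...]
[269. 187.] 22 [0.4941 0.1931 0.2785] [0.4837 0.1861 0.2709] [0.5028 0.1982 0.2862]
side grey [365. 191.] 105 [ 0.6832 -0.009   0.2719] [ 0.6705 -0.0207  0.262 ] [0.713  0.023  0.2872]
side grey [358. 225.] 129 [ 0.5196 -0.1342  0.2747] [ 0.5076 -0.1474  0.2623] [ 0.5321 -0.1151  0.2865]
side grey [444. 258.] 174 [ 0.5427 -0.3707  0.2747] [ 0.5312 -0.3859  0.2621] [ 0.5562 -0.3498  0.2863]
side grey [140. 285.] 1674 [-0.0033 -0.0069  0.2768] [-0.0604 -0.0639  0.2709] [0.0615 0.0648 0.2808]
side grey [106. 301.] 34 [-0.0703  0.0047  0.2637] [-0.0831 -0.0248  0.2621] [-0.0654  0.0287  0.283 ]
side grey [ 79. 319.] 82 [-0.136  -0.0348  0.2787] [-0.1417 -0.0397  0.2623] [-0.1264 -0.0243  0.2919]
```

>>> {"api": "servo_tool", "payload": {"rows": [0, 0, -2.9, -8, 100, 0, 0, -2.9, -8, 100, 0, 0, -2.9, -8, 100, 0, 0, -2.9, -8, 100, 0.65, 5.78, 0, 0, 100, 0.65, 5.78, 0, 0, 100, 0.65, 5.78, 0, 0, 100, 0.65, 5.78, 0, 0, 100, 0.65, 5.78, 0, 0, 100, 0.65, 5.78, 0, 0, 100, 0.65, 5.78, 0, 0, 100, 0.65, 5.78, 0, 0, 100, 0.65, 5.78, 0, 0, 100, 0.65, 5.78, 0, 0, 100, 0.65, 5.78, 0, 0, 100, 0.65, 5.78, 0, 0, 100, 0.65, 5.78, 0, 0, 100, 0.65, 5.78, 0, 0, 100, 0.65, 5.78, 0, 0, 100, 0, 0, 0, 0, 100], "newtons": 20}}

```text
clock: 2.6
tcp_pos: [0.4808, -0.2535, 0.3626]
tool_rot: [[0.996, 0.09, -0.003], [0.09, -0.996, 0.0], [-0.003, -0.001, -1.0]]
contact_force: [-0.4, 1.6, -0.0]
gripper_width: 0.0855
grip_force: 0.0
```

```bash
cat >> h.py <<'E'
def wrist():
    o=get_obs();c=capture("wrist");M=np.eye(4);M[:3,:3]=o["tool_rot"];M[:3,3]=o["tcp_pos"]
    c["T"]=M@c["mount"];return o,c
E
python3 - <<'E'
from h import *
o,c=wrist();save("w1.png",c["img"]);P=pts(c);print(o["tcp_pos"],o["contact_force"],np.round(c["mount"],3).tolist())
np.savez("w1.npz",img=c["img"],P=P)
ex=np.array([.9954,.0958]);
m=(abs(P[...,2]-.231)<.006)&(c["z_map"]>0)
m&=np.linalg.norm(P[...,:2]-[.482,-.251],axis=-1)<.03
print(m.sum(),P[m].mean(0),P[m].min(0),P[m].max(0))
v,u=np.nonzero(m);print(u.mean(),v.mean()) if m.any() else 0
print(proj(c,[.482,-.251,.232]))
E
```

```text
[ 0.48076706 -0.25348491  0.36260092] [-0.38864899  1.55935338 -0.04131345] [[-0.0, 0.953, 0.304, 0.078], [1.0, 0.0, 0.0, 0.001], [0.0, 0.304, -0.953, -0.127], [0.0, 0.0, 0.0, 1.0]]
253 [ 0.48890368 -0.2529203   0.23253784] [ 0.482152   -0.25891439  0.22523649] [ 0.49414971 -0.24722399  0.23497219]
318.70750988142294 221.3320158102767
(np.float64(315.21527170414566), np.float64(230.10321770072636))
```

View pics/w1.png

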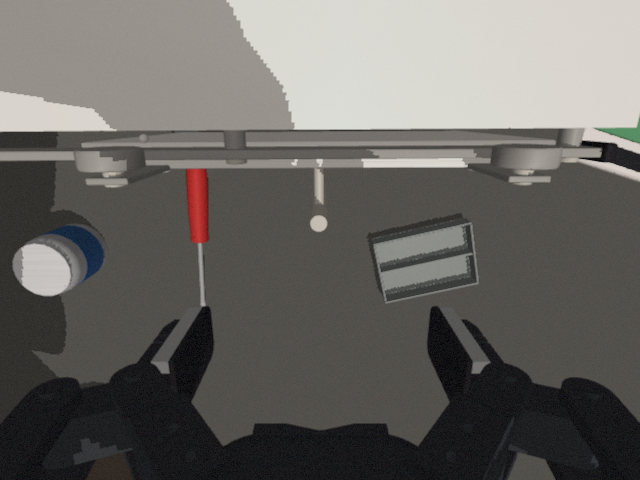

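Wrist view: the bar top is at (319,223), at about (0.488, -0.253), centred between the fingers. The wheels are at (110,160) and (525,160), and the rail is parallel to the image rows. So I'll move x by +7 mm and go down.

>>> {"api": "servo_tool", "payload": {"rows": [0.7, 0, 3, 0, 100, 0, 0, 3, 0, 100, 0, 0, 3, 0, 100, 0, 0, 2.6, 0, 100, 0, 0, 2.6, 0, 100, 0, 0, 0, 0, 24, 0, 0, 0, 0, 24, 0, 0, 0, 0, 24, 0, 0, 0, 0, 24, 0, 0, 0, 0, 24, 0, 0, 0, 0, 24]}}

```text
clock: 4.03
tcp_pos: [0.488, -0.2496, 0.2225]
tool_rot: [[0.996, 0.094, 0.0], [0.094, -0.996, -0.0], [0.0, 0.0, -1.0]]
contact_force: [0.6, 0.5, -0.2]
gripper_width: 0.0205
grip_force: 0.0
```

Run:
```python
from h import *
for i in range(3):
    o,c=wrist();print(o["tcp_pos"].round(4),o["contact_force"].round(2),o["gripper_width"],o["grip_force"])
save("w2.png",c["img"])
```

```text
[ 0.488  -0.2496  0.2225] [ 0.61  0.49 -0.16] 0.02051078401763887 0.0
[ 0.488  -0.2496  0.2223] [ 0.52 -0.26  1.1 ] 0.020357473448963565 0.0
[ 0.4879 -0.2496  0.2223] [ 0.74 -0.18  1.92] 0.020592021939270955 0.0
```

View pics/w2.png

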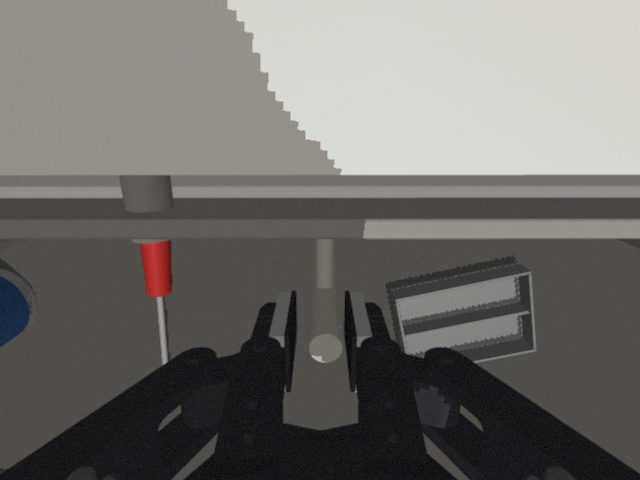

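The bar at (325,348) is loosely between the pads. I'll move left in the free range first.

>>> {"api": "servo_tool", "payload": {"rows": [0, -0.4, 0, 0, 24, 0, -0.6, 0, 0, 24, 0, -0.8, 0, 0, 24, 0, -0.8, 0, 0, 24, 0, -0.8, 0, 0, 24, 0, -0.8, 0, 0, 24, 0, -0.8, 0, 0, 24, 0, -0.8, 0, 0, 24, 0, -0.8, 0, 0, 24, 0, -0.7, 0, 0, 24, 0, -0.5, 0, 0, 24, 0, -0.3, 0, 0, 24, 0, -0.3, 0, 0, 24, 0, -0.3, 0, 0, 24, 0, -0.3, 0, 0, 24]}}

```text
clock: 6.05
tcp_pos: [0.4794, -0.1599, 0.2223]
tool_rot: [[0.996, 0.094, -0.0], [0.094, -0.996, -0.0], [-0.0, 0.0, -1.0]]
contact_force: [0.0, -1.8, 0.4]
gripper_width: 0.0201
grip_force: 1.0
```

>>> {"api": "servo_tool", "payload": {"rows": [0, -0.2, 0, 0, 24, 0, -0.2, 0, 0, 24, 0, -0.2, 0, 0, 24, 0, -0.2, 0, 0, 24]}}

```text
clock: 6.55
tcp_pos: [0.4787, -0.1519, 0.2223]
tool_rot: [[0.996, 0.095, -0.0], [0.095, -0.996, -0.0], [-0.0, 0.0, -1.0]]
contact_force: [-1.2, -2.4, 0.3]
gripper_width: 0.0206
grip_force: 1.0
```

>>> {"api": "servo_tool", "payload": {"rows": [0, -0.2, 0, 0, 24, 0, -0.2, 0, 0, 24, 0, -0.2, 0, 0, 24, 0, -0.2, 0, 0, 24]}}

```text
clock: 7.05
tcp_pos: [0.4779, -0.1439, 0.2223]
tool_rot: [[0.996, 0.095, -0.0], [0.095, -0.996, -0.0], [-0.0, 0.0, -1.0]]
contact_force: [-1.1, -1.8, 0.3]
gripper_width: 0.0203
grip_force: 1.0
```

>>> {"api": "servo_tool", "payload": {"rows": [0, -0.2, 0, 0, 24, 0, -0.2, 0, 0, 24, 0, -0.2, 0, 0, 24, 0, -0.2, 0, 0, 24]}}

```text
clock: 7.55
tcp_pos: [0.4772, -0.1359, 0.2223]
tool_rot: [[0.996, 0.095, -0.0], [0.095, -0.996, -0.0], [-0.0, 0.0, -1.0]]
contact_force: [-1.6, -2.4, 0.1]
gripper_width: 0.0204
grip_force: 1.0
```

>>> {"api": "servo_tool", "payload": {"rows": [0, -0.2, 0, 0, 24, 0, -0.2, 0, 0, 24, 0, -0.2, 0, 0, 24, 0, -0.2, 0, 0, 24]}}

```text
clock: 8.05
tcp_pos: [0.4764, -0.128, 0.2223]
tool_rot: [[0.996, 0.095, -0.0], [0.095, -0.996, -0.0], [-0.0, 0.0, -1.0]]
contact_force: [-1.8, -2.3, 0.3]
gripper_width: 0.0204
grip_force: 1.0
```

>>> {"api": "servo_tool", "payload": {"rows": [0, -0.2, 0, 0, 24, 0, -0.2, 0, 0, 24, 0, -0.2, 0, 0, 24, 0, -0.2, 0, 0, 24]}}

```text
clock: 8.55
tcp_pos: [0.4756, -0.12, 0.2223]
tool_rot: [[0.996, 0.094, -0.0], [0.094, -0.996, 0.0], [-0.0, -0.0, -1.0]]
contact_force: [-0.9, -2.5, 0.1]
gripper_width: 0.0205
grip_force: 1.0
```

>>> {"api": "servo_tool", "payload": {"rows": [0, -0.2, 0, 0, 24, 0, -0.2, 0, 0, 24, 0, -0.2, 0, 0, 24, 0, -0.2, 0, 0, 24]}}

```text
clock: 9.05
tcp_pos: [0.4749, -0.1121, 0.2223]
tool_rot: [[0.996, 0.095, -0.0], [0.095, -0.996, 0.0], [-0.0, -0.0, -1.0]]
contact_force: [-2.7, -2.0, 0.0]
gripper_width: 0.0205
grip_force: 1.0
```

>>> {"api": "servo_tool", "payload": {"rows": [0, -0.2, 0, 0, 24, 0, -0.2, 0, 0, 24, 0, -0.2, 0, 0, 24, 0, -0.2, 0, 0, 24]}}

```text
clock: 9.55
tcp_pos: [0.4742, -0.1045, 0.2223]
tool_rot: [[0.996, 0.095, -0.0], [0.095, -0.996, -0.001], [-0.0, 0.001, -1.0]]
contact_force: [-0.2, -6.1, -1.3]
gripper_width: 0.0204
grip_force: 3.2
```

Rise of about 4 N. I'll move 2 mm more to confirm.

>>> {"api": "servo_tool", "payload": {"rows": [0, -0.1, 0, 0, 24, 0, -0.1, 0, 0, 24]}}

```text
clock: 9.8
tcp_pos: [0.474, -0.1028, 0.2223]
tool_rot: [[0.996, 0.095, -0.0], [0.095, -0.996, -0.001], [-0.0, 0.001, -1.0]]
contact_force: [0.4, -8.3, -2.1]
gripper_width: 0.0206
grip_force: 4.0
```

```bash
cat >> h.py <<'E'
EX=np.array([.9955,.0945]);EY=np.array([-.0945,.9955])
def look(tag):
    for n in("scene","side"):
        c=capture(n);P=pts(c);h=cv2.cvtColor(c["img"],cv2.COLOR_RGB2HSV)
        save(f"{tag}_{n}.png",c["img"]);np.savez(f"{tag}_{n}.npz",img=c["img"],T=c["T"],camera_matrix=c["camera_matrix"],z_map=c["z_map"])
        d=P[...,:2]-[.537,-.084];X=d@EX;Y=d@EY;ok=(c["z_map"]>0)&(abs(X)<.025)
        red=((h[...,0]<6)|(h[...,0]>174))&(h[...,1]>130)
        for nm,m in(("wheel",ok&(P[...,2]>.256)&(P[...,2]<.289)&(h[...,1]<70)),("red",ok&red&(P[...,2]>.255)),("dark",ok&(P[...,2]>.262)&(h[...,2]<60))):
            k,l,s,ce=cv2.connectedComponentsWithStats(m.astype(np.uint8))
            for i in range(1,k):
                if s[i,4]>25:
                    q=l==i;print(n,nm,ce[i].round(),s[i,4],"X %.4f Y %.4f..%.4f med %.4f z %.3f..%.3f"%(np.median(X[q]),*np.percentile(Y[q],[1,99]),np.median(Y[q]),P[q][:,2].min(),P[q][:,2].max()))
def bar():
    o,c=wrist();P=pts(c);t=(P-o["tcp_pos"])@o["tool_rot"]
    m=(abs(P[...,2]-.232)<.004)&(abs(t[...,0])<.012)&(abs(t[...,1])<.009)&(c["img"].min(-1)>60)
    print("bar in tool",m.sum(),t[m].mean(0).round(4),"tcp",o["tcp_pos"].round(4),"bar world",P[m].mean(0).round(4),"along rail",((P[m].mean(0)[:2]-[.537,-.084])@EY).round(4),o["contact_force"].round(2),o["gripper_width"])
E
python3 - <<'E'
from h import *
bar();look("tight")
E
```

```text
bar in tool 804 [ 0.0007  0.0048 -0.0102] tcp [ 0.474  -0.1028  0.2223] bar world [ 0.4752 -0.1075  0.2326] along rail -0.0176 [ 0.4  -8.29 -2.15] 0.020550850992730345
scene wheel [329. 204.] 118 X -0.0175 Y 0.0877..0.1210 med 0.1084 z 0.259..0.289
scene red [288. 272.] 133 X -0.0155 Y 0.2870..0.3116 med 0.3086 z 0.255..0.298
side wheel [316. 205.] 52 X -0.0197 Y 0.0860..0.1146 med 0.0974 z 0.268..0.287
side wheel [392. 237.] 98 X -0.0193 Y -0.1552..-0.1259 med -0.1468 z 0.257..0.286
```

>>> {"api": "servo_tool", "payload": {"rows": [0, 0.2, 0, 0, 24, 0, 0.3, 0, 0, 24, 0, 0.3, 0, 0, 24, 0, 0.3, 0, 0, 24, 0, 0.3, 0, 0, 24, 0, 0.3, 0, 0, 24, 0, 0.3, 0, 0, 24, 0, 0.3, 0, 0, 24, 0, 0.3, 0, 0, 24, 0, 0.2, 0, 0, 24, 0, 0.1, 0, 0, 24, 0, 0, 0, 0, 24]}}

```text
clock: 11.45
tcp_pos: [0.4764, -0.1313, 0.2222]
tool_rot: [[0.996, 0.094, -0.001], [0.094, -0.996, -0.0], [-0.001, 0.0, -1.0]]
contact_force: [-1.3, 0.6, 1.1]
gripper_width: 0.02
grip_force: 0.2
```

Run:
```python
from h import *
bar()
```

```text
bar in tool 995 [ 0.0009 -0.0029 -0.0103] tcp [ 0.4764 -0.1313  0.2222] bar world [ 0.4771 -0.1283  0.2325] along rail -0.0385 [-1.33  0.55  1.06] 0.02003514046420267
```

Backed off 20–21 mm. I'll centre, release, rise, and cross above to the left of the stop with the fingers closing.

>>> {"api": "servo_tool", "payload": {"rows": [0, -0.2, 0, 0, 24, 0, -0.2, 0, 0, 24, 0, 0, 0, 0, 50, 0, 0, 0, 0, 50, 0, 0, -3, 0, 50, 0, 0, -4, 0, 50, 0, 0, -4, 0, 50, 0, 0, -4, 0, 50, 0.72, -5.7, 0, 0, 0, 0.72, -5.7, 0, 0, 0, 0.72, -5.7, 0, 0, 0, 0.72, -5.7, 0, 0, 0, 0.72, -5.7, 0, 0, 0, 0.72, -5.7, 0, 0, 0, 0.7, -5.5, 0, 0, 0, 0, 0, 0, 0, 0, 0, 0, 0, 0, 0]}}

```text
clock: 13.62
tcp_pos: [0.4886, 0.2729, 0.372]
tool_rot: [[0.995, 0.095, -0.001], [0.095, -0.995, -0.001], [-0.001, 0.001, -1.0]]
contact_force: [0.6, -0.2, 0.5]
gripper_width: -0.0003
grip_force: 0.0
```

```bash
cat >> h.py <<'E'
def stop(tag):
    o,c=wrist();P=pts(c);t=(P-o["tcp_pos"])@o["tool_rot"];h=cv2.cvtColor(c["img"],cv2.COLOR_RGB2HSV);save(tag+".png",c["img"])
    d=P[...,:2]-[.537,-.084];X=d@EX;Y=d@EY
    print(o["tcp_pos"].round(4),o["contact_force"].round(2),o["gripper_width"],"tcp X,Y",(o["tcp_pos"][:2]-[.537,-.084])@EX,(o["tcp_pos"][:2]-[.537,-.084])@EY)
    red=((h[...,0]<6)|(h[...,0]>174))&(h[...,1]>130)&(abs(P[...,2]-.292)<.004)&(c["z_map"]>0)
    if red.any(): print("stop top X",np.percentile(X[red],[2,50,98]).round(4),"Y",np.percentile(Y[red],[2,50,98]).round(4),red.sum(),"z",np.median(P[red][:,2]))
    return o,c,P,X,Y,h
E
python3 - <<'E'
from h import *
stop("w3");look("rel")
E
```

```text
[0.4886 0.2729 0.372 ] [ 0.56 -0.24  0.48] -0.0002604802755840682 tcp X,Y -0.014409828435609761 0.35982773050562844
stop top X [-0.0268 -0.0117 -0.0022] Y [0.2846 0.2981 0.3092] 1462 z 0.292815548360236
scene wheel [373. 127.] 95 X -0.0176 Y -0.1712..-0.1374 med -0.1493 z 0.258..0.289
scene dark [247.  98.] 39 X -0.0146 Y 0.3529..0.3636 med 0.3584 z 0.792..0.796
side wheel [323. 209.] 76 X -0.0191 Y 0.0641..0.0965 med 0.0727 z 0.257..0.288
side wheel [399. 239.] 100 X -0.0196 Y -0.1760..-0.1431 med -0.1666 z 0.258..0.286
side dark [256.  17.] 263 X -0.0063 Y 0.3065..0.3205 med 0.3119 z 0.682..0.767
side dark [257.  69.] 394 X -0.0113 Y 0.3091..0.3221 med 0.3140 z 0.542..0.657
side dark [255. 124.] 404 X -0.0174 Y 0.2963..0.3564 med 0.3251 z 0.360..0.529
side dark [237. 125.] 58 X -0.0220 Y 0.3794..0.4159 med 0.3979 z 0.411..0.468
```

View pics/w3.png

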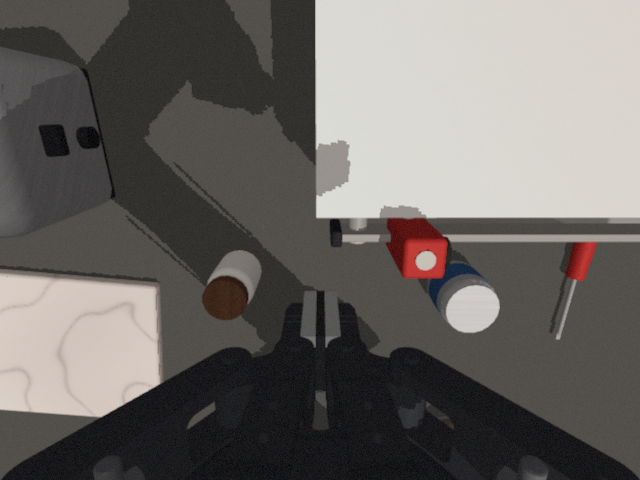

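Stop top measured at Y 0.285–0.310 and X −0.0145, in line with the tool. Its height of 0.293 matches the given 0.292. Door backed off by about 20 mm according to the side view too. Now I'll descend left of the stop and push it coarsely.

>>> {"api": "servo_tool", "payload": {"rows": [0, 1.5, 0, 0, 0, 0, 0.5, 3, 0, 0, 0, 0, 3.5, 0, 0, 0, 0, 2, 0, 0, 0, 0, 1, 0, 0, 0, 0, 0, 0, 0, 0, 0.4, 0, 0, 0, 0, 0.6, 0, 0, 0, 0, 0.6, 0, 0, 0, 0, 0.6, 0, 0, 0]}}

```text
clock: 15.02
tcp_pos: [0.4929, 0.2316, 0.2779]
tool_rot: [[0.995, 0.095, 0.001], [0.095, -0.995, 0.002], [0.001, -0.002, -1.0]]
contact_force: [-1.8, 5.6, 2.2]
gripper_width: 0.0001
grip_force: 2.7
```

>>> {"api": "servo_tool", "payload": {"rows": [0, 0.8, 0, 0, 0, 0, 1, 0, 0, 0, 0, 1, 0, 0, 0, 0, 1, 0, 0, 0, 0, 1, 0, 0, 0, 0, 1, 0, 0, 0, 0, 1, 0, 0, 0, 0, 1, 0, 0, 0, 0, 1, 0, 0, 0, 0, 1, 0, 0, 0, 0, 1, 0, 0, 0, 0, 1, 0, 0, 0, 0, 1, 0, 0, 0, 0, 1, 0, 0, 0, 0, 0.6, 0, 0, 0, 0, 0.3, 0, 0, 0]}}

```text
clock: 17.02
tcp_pos: [0.507, 0.0849, 0.2778]
tool_rot: [[0.996, 0.095, 0.001], [0.095, -0.996, 0.001], [0.001, -0.001, -1.0]]
contact_force: [-0.4, 4.7, 3.6]
gripper_width: -0.0001
grip_force: 2.6
```

Run:
```python
from h import *
stop("w4");look("p1")
```

```text
[0.507  0.0849 0.2778] [-0.4   4.75  3.56] -7.220817084642655e-05 tcp X,Y -0.013945863718616095 0.17095628762989457
stop top X [-0.0129 -0.0054 -0.0019] Y [0.1311 0.1435 0.1552] 2226 z 0.2927012898535765
scene wheel [373. 127.] 94 X -0.0170 Y -0.1702..-0.1393 med -0.1491 z 0.257..0.288
side wheel [296. 199.] 45 X -0.0224 Y 0.1615..0.1850 med 0.1709 z 0.261..0.289
side wheel [323. 210.] 78 X -0.0193 Y 0.0636..0.0964 med 0.0721 z 0.257..0.287
side wheel [399. 239.] 99 X -0.0188 Y -0.1761..-0.1422 med -0.1657 z 0.257..0.288
side dark [302.  37.] 46 X -0.0132 Y 0.1279..0.1791 med 0.1453 z 0.694..0.698
side dark [314.  62.] 106 X 0.0004 Y 0.1206..0.1308 med 0.1246 z 0.589..0.689
side dark [305. 150.] 787 X -0.0174 Y 0.1117..0.2199 med 0.1318 z 0.287..0.561
```

View pics/w4.png

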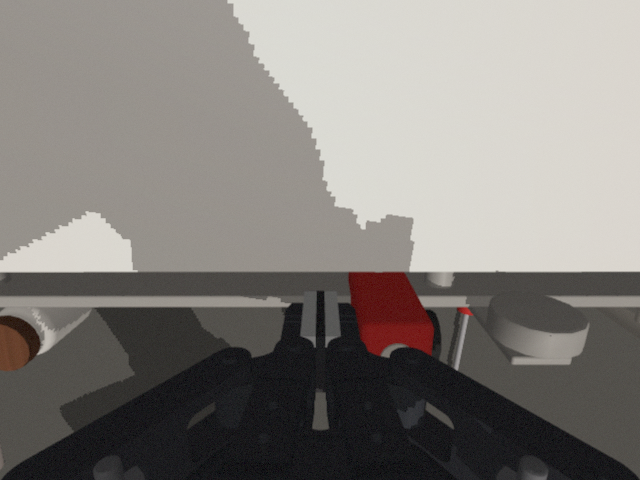

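Wrist view: red stop at (390,315), black bumper face edge at about (440,335), wheel rim's left edge at about (488,320). About 25–30 mm still to go, which I'll measure.

```bash
cat >> h.py <<'E'
def gap(tag):
    o,c,P,X,Y,h=stop(tag);ok=c["z_map"]>0
    s=h[...,1];g=c["img"].max(-1)
    blk=ok&(X>-.035)&(X<.003)&(P[...,2]>.262)&(P[...,2]<.294)&(Y<.16)&(np.arange(640)[None]>400)
    b=blk&(g<45);w=blk&(g>55)&(s<70)
    for n,m in(("bumper",b),("wheel",w)):
        k,l,st,ce=cv2.connectedComponentsWithStats(m.astype(np.uint8))
        for i in range(1,k):
            if st[i,4]>30:
                q=l==i;print(n,st[i],"X",np.median(X[q]).round(4),"Y pct 1,5,95,99",np.percentile(Y[q],[1,5,95,99]).round(4),"z",P[q][:,2].min().round(4),P[q][:,2].max().round(4))
    return c,P,X,Y,w
E
python3 - <<'E'
from h import *
c,P,X,Y,w=gap("w5")
# circle fit on wheel rim points (Y,z), radius 18
q=w;y,z=Y[q],P[q][:,2]
from scipy.optimize import least_squares
r=least_squares(lambda p:np.hypot(y-p[0],z-p[1])-.018,[.08,.268],loss="soft_l1",f_scale=.001);print("wheel fit c",r.x,"edge",r.x[0]+.018,"rms",np.sqrt(np.mean(r.fun**2)))
E
```

```text
[0.5069 0.0847 0.2777] [-0.1   3.68  2.29] -0.0001642712236343287 tcp X,Y -0.014013563328103405 0.17078851768962358
stop top X [-0.0128 -0.0055 -0.0019] Y [0.1308 0.1433 0.155 ] 2241 z 0.2927036604844425
bumper [426 310  15  49 304] X -0.0096 Y pct 1,5,95,99 [0.126  0.1263 0.1288 0.1303] z 0.2755 0.2905
wheel [ 486  299  103   65 5526] X -0.0111 Y pct 1,5,95,99 [0.0667 0.0703 0.0986 0.0994] z 0.262 0.2884
wheel fit c [0.08163312 0.26763951] edge 0.09963311653097859 rms 0.006265703363156959
```

Bumper face at Y 0.126 and wheel edge at 0.0996 agree with the bar-based 0.0995. The gap is about 26 mm, so I'll push 22 mm.

>>> {"api": "servo_tool", "payload": {"rows": [0, 0.3, 0, 0, 0, 0, 0.3, 0, 0, 0, 0, 0.3, 0, 0, 0, 0, 0.3, 0, 0, 0, 0, 0.3, 0, 0, 0, 0, 0.2, 0, 0, 0, 0, 0.2, 0, 0, 0, 0, 0.1, 0, 0, 0, 0, 0.1, 0, 0, 0, 0, 0.1, 0, 0, 0]}}

```text
clock: 18.48
tcp_pos: [0.509, 0.063, 0.2775]
tool_rot: [[0.995, 0.095, 0.001], [0.095, -0.995, 0.0], [0.001, -0.0, -1.0]]
contact_force: [-0.9, 5.4, 5.0]
gripper_width: -0.0
grip_force: 2.6
```

Run:
```python
from h import *
gap("w6");look("p2")
```

```text
[0.509  0.063  0.2775] [-0.89  5.36  5.03] -2.268027232453197e-05 tcp X,Y -0.013988138927917846 0.1490090350967011
stop top X [-0.0125 -0.0054 -0.0019] Y [0.1092 0.1215 0.1332] 2224 z 0.29268646973327384
bumper [426 309  15  50 310] X -0.0093 Y pct 1,5,95,99 [0.1044 0.1045 0.1071 0.1087] z 0.2745 0.2906
wheel [ 435  300   98   65 5285] X -0.0106 Y pct 1,5,95,99 [0.0664 0.0692 0.0979 0.0993] z 0.262 0.2896
scene wheel [373. 125.] 71 X -0.0169 Y -0.1726..-0.1385 med -0.1514 z 0.263..0.288
side wheel [302. 202.] 36 X -0.0223 Y 0.1383..0.1583 med 0.1447 z 0.258..0.289
side wheel [321. 208.] 103 X -0.0190 Y 0.0635..0.1073 med 0.0780 z 0.256..0.287
side wheel [399. 239.] 100 X -0.0193 Y -0.1761..-0.1430 med -0.1661 z 0.259..0.287
side dark [309.  38.] 46 X -0.0143 Y 0.1082..0.1584 med 0.1241 z 0.694..0.698
side dark [320.  66.] 96 X -0.0005 Y 0.0988..0.1066 med 0.1024 z 0.590..0.687
side dark [314. 148.] 694 X -0.0154 Y 0.0899..0.1481 med 0.1068 z 0.290..0.561
side dark [291. 175.] 76 X -0.0223 Y 0.1752..0.2024 med 0.1884 z 0.315..0.373
```

>>> {"api": "servo_tool", "payload": {"rows": [0, 0.05, 0, 0, 0, 0, 0.05, 0, 0, 0, 0, 0.05, 0, 0, 0, 0, 0.05, 0, 0, 0, 0, 0.05, 0, 0, 0, 0, 0.05, 0, 0, 0]}}

```text
clock: 19.38
tcp_pos: [0.5092, 0.06, 0.2775]
tool_rot: [[0.996, 0.095, 0.001], [0.095, -0.996, 0.0], [0.001, -0.0, -1.0]]
contact_force: [0.3, 5.8, 4.8]
gripper_width: -0.0002
grip_force: 2.6
```

Run:
```python
from h import *
gap("w7")
```

```text
[0.5092 0.06   0.2775] [0.27 5.76 4.82] -0.000181374440028659 tcp X,Y -0.014022576090586656 0.1459609520055016
stop top X [-0.0127 -0.0054 -0.0019] Y [0.1061 0.1185 0.1302] 2233 z 0.2926932465013721
bumper [426 310  15  49 304] X -0.0095 Y pct 1,5,95,99 [0.1014 0.1016 0.1041 0.1057] z 0.2748 0.2903
wheel [ 430  300   95   65 5017] X -0.0103 Y pct 1,5,95,99 [0.0664 0.0691 0.0966 0.0984] z 0.262 0.2891
```

>>> {"api": "servo_tool", "payload": {"rows": [0, 0.05, 0, 0, 0, 0, 0.05, 0, 0, 0]}}

```text
clock: 19.68
tcp_pos: [0.5093, 0.059, 0.2774]
tool_rot: [[0.996, 0.095, 0.0], [0.095, -0.996, 0.0], [0.0, -0.0, -1.0]]
contact_force: [0.5, 4.5, 3.7]
gripper_width: 0.0001
grip_force: 2.6
```

>>> {"api": "servo_tool", "payload": {"rows": [0, 0.05, 0, 0, 0]}}

```text
clock: 19.8
tcp_pos: [0.5094, 0.0586, 0.2775]
tool_rot: [[0.996, 0.095, 0.001], [0.095, -0.996, 0.001], [0.001, -0.001, -1.0]]
contact_force: [-0.5, 6.9, 4.3]
gripper_width: 0.0002
grip_force: 3.6
```

Grip force went from a steady 2.6 to 3.6 and the push rose to 6.9 N, so the bumper has met the wheel. I'll check with the camera.

Run:
```python
from h import *
c,P,X,Y,w=gap("w8");print(get_obs()["grip_force"])
look("p3")
im=c["img"][260:400,330:570];save("w8c.png",cv2.resize(im,None,fx=3,fy=3,interpolation=cv2.INTER_NEAREST))
```

```text
[0.5094 0.0586 0.2775] [-0.48  6.93  4.31] 0.0001539403155932044 tcp X,Y -0.014007179970148397 0.14461302991124522
stop top X [-0.0126 -0.0053 -0.0019] Y [0.1048 0.1172 0.1288] 2227 z 0.2926927587899766
bumper [426 310  15  49 303] X -0.0092 Y pct 1,5,95,99 [0.1001 0.1002 0.1027 0.1043] z 0.2755 0.2903
wheel [ 427  300   95   65 4883] X -0.0101 Y pct 1,5,95,99 [0.0662 0.0689 0.0957 0.0983] z 0.262 0.2892
3.1247473508119583
scene wheel [373. 124.] 60 X -0.0160 Y -0.1722..-0.1416 med -0.1539 z 0.256..0.289
side wheel [303. 202.] 38 X -0.0223 Y 0.1359..0.1592 med 0.1429 z 0.261..0.289
side wheel [322. 209.] 92 X -0.0191 Y 0.0630..0.1034 med 0.0760 z 0.256..0.287
side wheel [399. 239.] 102 X -0.0194 Y -0.1761..-0.1423 med -0.1657 z 0.257..0.285
side red [312. 200.] 26 X -0.0201 Y 0.1025..0.1307 med 0.1079 z 0.284..0.293
side dark [309.  38.] 50 X -0.0152 Y 0.1025..0.1585 med 0.1215 z 0.694..0.698
side dark [322.  64.] 94 X 0.0001 Y 0.0947..0.1031 med 0.0981 z 0.589..0.688
side dark [318. 122.] 325 X -0.0135 Y 0.0948..0.1038 med 0.0993 z 0.447..0.561
side dark [312. 174.] 379 X -0.0194 Y 0.0826..0.1666 med 0.1113 z 0.287..0.433
side dark [295. 173.] 93 X -0.0230 Y 0.1259..0.1969 med 0.1793 z 0.328..0.377
```

View pics/w8c.png

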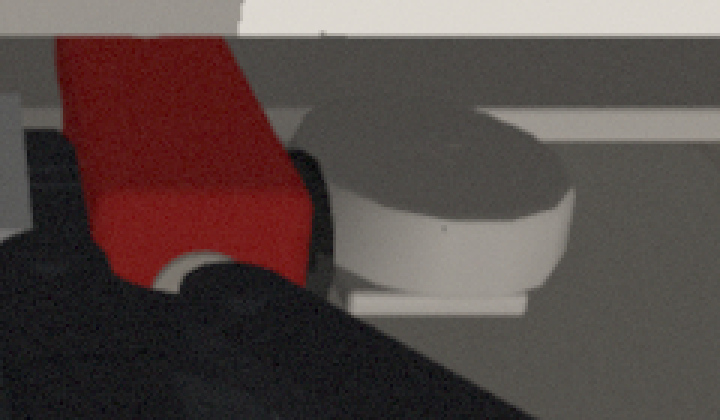

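The crop shows the bumper (320,220) against the wheel rim, and the door hasn't moved. I'll do one small step to confirm contact.

>>> {"api": "servo_tool", "payload": {"rows": [0, 0.03, 0, 0, 0]}}

```text
clock: 20.08
tcp_pos: [0.5094, 0.0585, 0.2775]
tool_rot: [[0.995, 0.095, 0.001], [0.095, -0.995, 0.001], [0.001, -0.001, -1.0]]
contact_force: [0.1, 7.3, 4.9]
gripper_width: 0.0001
grip_force: 3.6
```

>>> {"api": "servo_tool", "payload": {"rows": [0, 0.03, 0, 0, 0]}}

```text
clock: 20.2
tcp_pos: [0.5094, 0.0583, 0.2775]
tool_rot: [[0.995, 0.095, 0.001], [0.095, -0.995, 0.001], [0.001, -0.001, -1.0]]
contact_force: [-0.9, 6.5, 4.1]
gripper_width: 0.0001
grip_force: 3.6
```

Steady at 7 N (5 N for the stop plus 2 N for the door), so it's in contact. I'll back away to the left, then up.

>>> {"api": "servo_tool", "payload": {"rows": [0, -0.2, 0, 0, 0, 0, -0.5, 0, 0, 0, 0, -1, 0, 0, 0, 0, -1.5, 0, 0, 0, 0, 0, -3, 0, 0, 0, 0, -4, 0, 0, 0, 0, -4, 0, 0, 0, 0, -2, 0, 0, 0, 0, 0, 0, 0, 0, 0, 0, 0, 0]}}

```text
clock: 21.45
tcp_pos: [0.5058, 0.0901, 0.4064]
tool_rot: [[0.995, 0.095, -0.001], [0.095, -0.995, -0.0], [-0.001, 0.0, -1.0]]
contact_force: [-0.3, 0.7, -0.1]
gripper_width: -0.0001
grip_force: 0.0
```

Run:
```python
from h import *
c,P,X,Y,w=gap("w9");look("fin")
save("w9c.png",c["img"][150:400,250:600])
```

```text
[0.5058 0.0901 0.4064] [-0.25  0.67 -0.08] -5.602448674738502e-05 tcp X,Y -0.014614769396176161 0.17622645678077603
stop top X [-0.0265 -0.012  -0.0021] Y [0.104  0.1175 0.1288] 1113 z 0.29275065220794927
bumper [425 222   5  26  67] X -0.0124 Y pct 1,5,95,99 [0.1    0.1001 0.1022 0.1029] z 0.2815 0.2904
wheel [ 426  220   48   33 1315] X -0.0138 Y pct 1,5,95,99 [0.066  0.0686 0.095  0.0993] z 0.2621 0.2894
wheel [401 233  13  17  67] X -0.0154 Y pct 1,5,95,99 [0.1124 0.1132 0.1201 0.1202] z 0.2927 0.294
scene wheel [334. 195.] 73 X -0.0185 Y 0.0656..0.0965 med 0.0840 z 0.263..0.289
scene red [325. 208.] 135 X -0.0165 Y 0.1047..0.1310 med 0.1284 z 0.256..0.297
side wheel [322. 209.] 97 X -0.0196 Y 0.0627..0.1028 med 0.0751 z 0.256..0.286
side wheel [399. 239.] 99 X -0.0193 Y -0.1764..-0.1450 med -0.1672 z 0.257..0.287
side dark [311.  14.] 134 X -0.0038 Y 0.1252..0.1343 med 0.1291 z 0.718..0.776
side dark [308.  66.] 401 X -0.0120 Y 0.1272..0.1367 med 0.1308 z 0.576..0.689
side dark [302. 124.] 340 X -0.0180 Y 0.1345..0.1703 med 0.1430 z 0.396..0.563
side dark [285. 125.] 89 X -0.0228 Y 0.1724..0.2284 med 0.2109 z 0.449..0.505
side dark [309. 138.] 60 X -0.0145 Y 0.1138..0.1454 med 0.1248 z 0.437..0.481
```

View pics/w9c.png

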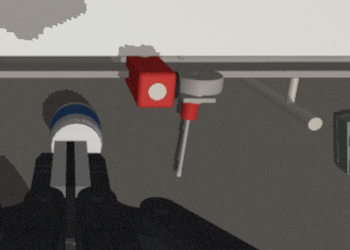

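The stop at (150,80) touches the wheel at (200,83), the fingers are clear, and nothing else has moved. Handing in.

```bash
python3 -c "
from cell import job_done;print(job_done())"
```

```text
the job is handed in; nothing more can be done
None
```

I ran the door left until the drag rose about 6 N, backed it off about 20 mm, slid the red stop right until its bumper just met the wheel, and handed the job in with the arm clear of everything.

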